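Load the UV cure drum with the maquette prints, cover it and count the timer up

ROBOT

A 6-joint arm with a two-finger parallel gripper is mounted at the origin on the work surface. World frame = base frame: x ahead of the robot, y to its left, z up, the work surface at z = 0. Lengths are in m, angles in rad, forces in N, time in s.
With the tool pointing down it reaches from about 0.35 to 0.8 m from the base axis. Payload 7.3 kg.
Tool frame: the origin (TCP) lies between the finger pads; the fingertips stand 25 mm ahead of it and the grasp point (between the pads) lies 6 mm ahead of it (r.tip_extent is the distance from the TCP to the fingertips, in m); z points along the fingers, y is the line along which they close (so a half turn about z gives the same grasp; the last joint's range is limited). The gripper opens to 85 mm and grips with 20 to 120 N. Pads are 22 mm wide; open, the fingers measure 114 mm over their backs; the gripper's body (76 mm by 85 mm) begins 54 mm behind the grasp point. The pads swing forward as they close: fully open they stand 13 mm farther back than shut.
Start: joints at [1.086, 0.342, 1.524, -0, 1.275, -0.146], TCP at [0.174, 0.495, 0.256] pointing down, gripper open.
Joint ranges: [-2.53, 2.53], [-0.77, 2.02], [0.04, 2.7], [-1, 4.14], [0.28, 2.66], [-3.11, 3.11]. Speed limits (rad/s): [2.57, 2.57, 3.14, 3.14, 3.14, 3.14].

INTERFACE

Orientations are given as a unit quaternion [x, y, z, w].
In Python, from workcell import r, command_gripper, optics gives the robot as it stands. The module is installed in compiled form; this text tells all that it offers. Calls block until the motion is done:
- r.reach(position, orientation): joint-space move of the TCP to a pose.
- r.move_straight(position, orientation=None, speed=0.15, max_force=None): straight line of the TCP; orientation=None keeps the orientation; speed is the mean speed in m/s. With max_force (N) it stops when the force on the tool has changed by that much, and returns True; else False.
- r.movej(angles): joint-space move.
- command_gripper(opening, force=None): finger opening in m; force is the grip in N (None keeps the last); returns when the fingers have stopped.
- r.hold(seconds).
- r.solve_ik(position, orientation): joint angles nearest the present ones, or None.
- r.read_state(): the state.
- optics.get_image(name): name is "side" or "top" or "wrist"; returns (picture, depth): 480x640x3 uint8, red, green, blue; 480x640 float32, m along the optical axis (not along the pixel's ray), 0 where there is no reading.
- optics.camera_model(name): a dict with "K" (3x3 intrinsics, pixels), "k1" (the pictures are not rectified: a ray, as slopes to the right and down, at radius r is drawn at 1 + k1 r^2 times it, then the intrinsics apply), "R" (3x3) and "t" (3): a world point X has camera coordinates R X + t; the wrist camera has in their place "tool_from_camera" (4x4, takes a point from camera to tool coordinates, whose origin is the TCP and whose axes are the flange's). Camera axes: x right, y down, z forward; pixel columns grow to the right and rows downward; lengths in m; the calibration is good to about 2 mm. A picture is of the moment at which its call begins: read the wrist's pose just before it. camera_model takes no time and is no camera call.
A pose or a line that the arm cannot do raises r.PlanningError and nothing moves.
- r.finish_job(): hands the job in; it is judged then, once.
The state is a dict: "time_s": time; "joint_positions": joint angles; "dq": joint speeds; "tau": joint torques, N m; "eef_pos": TCP position; "eef_rot": TCP orientation; "contact_force": force on the tool from outside, world axes, zero at the start; "torque": the same for the moment, N m; "grip_width": finger opening in m; "grip_force": force on a finger pad.
Only numpy, scipy, OpenCV 4.12 (cv2) and the standard library are available. Lean on these libraries where they do the work, as an engineer would, in place of code of your own. Each camera call takes 0.05 s, during which the arm holds its last target. There are 200 camera calls.

TASK

Take the orange lid off the UV cure drum and stand all the blue-green maquette prints upright on the plate inside, none touching another; then put the lid back so that it sits fully home and level on the rim. The timer only counts with the lid on, so after that turn its dial back to the zero stop, let it rest there a moment, turn it forward exactly seven clicks and leave it there. The white prints and everything else on the bench stay where they are.

Things in the scene. Friction and masses are not known exactly. Their poses are not given: they have to be found in the camera images.
- drum_plate (a point): Centre of the top of the aluminium plate (168 mm across) at the bottom of the UV cure unit's drum, 70 mm below the rim, 35 mm above the bench. z up; -x points from the drum to the timer pod. The drum is silver-grey, open at the top, 178 mm across inside, 189 mm outside; drum and pod are one unit, fixed to the bench.
- drum_rim (a point): Centre of the drum's mouth, level with the top of its rim, 105 mm above the bench; same axes as drum_plate.
- lid_grip (a point): Middle of the black upright handle (32 mm across, 38 mm tall) on the drum's loose orange lid: a disc 196 mm across, 6 mm thick, with a plug below it 171 mm across, 8 mm deep (drum inside: 178). 0.25 to 0.45 kg. Point 26 mm above the disc's underside, 34 mm above the plug's, 18 mm below the handle's top, z up; lid home = 26 mm above drum_rim. It starts on the drum.
- dial_grip (a point): Timer dial on top of the grey pod (100 x 100 mm, 70 mm tall), 165 mm from the drum's axis, upright axis. Grip: a black bar 44 mm long, 14 mm wide, 30 mm tall on a disc 52 mm across. Point on the axis 19 mm above the disc, 11 mm below the bar's top, 97 mm above the bench. x along the bar, -x to its end with the white pointer line; turns with the dial.
- dial (a joint): Timer dial, rad: 0 at the zero stop (pointer at the red dot, away from the drum), growing clockwise seen from above; end stops at 0 and 12 clicks. A click is 24 degrees (0.4189 rad); let go, it springs into the nearest click stop. About 0.1 N m to pass a click, felt as a rise and sudden fall. White dots mark the clicks. It starts 2 to 5 clicks up.
- green_mat_mid (a point): Centre of the top of a dark green cutting mat lying on the bench, 240 x 280 mm, 2 mm thick, kept clear; a good place to lay the lid meanwhile. On one side of the unit, the blue sheet on the other.
- blue_sheet_mid (a point): Centre of the top of the blue sheet on the bench, 240 x 280 mm, 2 mm thick, on which the prints stand. The prints lie within 115 mm of it at the start.
- column_mid (a point): Print, blue-green: a round column 26 mm across on a square foot 36 x 36 mm, 5 mm thick; 50 mm tall. Point half-way up on its axis (25 mm above its foot). z up when it stands. The prints weigh 35 to 70 g; only those that are present have a pose.
- podium_mid (a point): Print, blue-green: a stepped podium, stairs down both ends (x), on a foot 46 (x) x 36 mm (y), 5 mm thick; 50 mm tall. All steps are 26 mm wide along y; top step 18 mm long, middle one (33 mm up) 30 mm, lowest (18 mm up) 42 mm. Point half-way up in the middle (25 mm above its foot).
- arch_mid (a point): Print, blue-green: an arch 44 mm long along x and 24 mm thick along y (27 mm at the very top edge), on a foot 48 x 36 mm, 5 mm thick; the opening below it is 33 mm high. 51 mm tall. Point half-way up in the middle (25.5 mm above its foot).
- kiosk_mid (a point): Print, blue-green: a round kiosk 30 mm across with a domed top (upright sides to 37 mm up), on a round foot 40 mm across, 5 mm thick; 50 mm tall. Point half-way up on its axis (25 mm above its foot).
- white_column_mid (a point): A finished white column of the same shape and size as the blue-green one, standing among the prints: stays where it is. Point half-way up.
- white_podium_mid (a point): A finished white podium of the same shape and size as the blue-green one, standing among the prints: stays where it is. Point half-way up.
- brush: A flat paint brush 190 mm long, lying towards the robot; stays. Origin below its middle.
- scraper: A red-handled scraper 200 mm long, lying towards the robot; stays. Origin below its middle.
- tape_roll: A roll of masking tape 90 mm across, 24 mm tall; stays. Origin at the centre of its underside.
- paint_can: A paint can 72 mm across, 100 mm tall; stays. Origin at the centre of its underside.
- pigment_jar: A jar with a blue cap 56 mm across, 70 mm tall; stays. Origin at the centre of its underside.
Not all that is in view belongs to the job. Leave any brown look-alike of the part that bears podium_mid alone.

How it is judged:
By the outcome, as a careful person would: the job done as asked, in the order asked, and still so for the second after the job is handed in, with the robot touching nothing.
Of column, podium, arch, kiosk only 2 to 4 are there at a start; the rules pass over those that are not, and their reading is None.
At some moment in a run one of lid may be knocked a few centimetres aside while the robot is not near it.
It also fails if it takes over 210 s, if anything falls off the work surface, if the arm or the gripper's body presses on something with over 40 N, if the wrist force passes 120 N, or if a joint passes its speed limit or range.

## Working session

There is one attempt and no reset: what is moved stays moved. The work goes in short steps, each a Python script; the robot and the scene stay as the last script left them, time stands still between calls to the robot, and variables do not carry over. Pictures are saved under pics/ and viewed, at most 14 in all, crops included, and the job is handed in when it is done.

```bash
mkdir -p pics
cat > h.py <<'E'
import numpy as np, cv2
from workcell import r, command_gripper, optics
from scipy.spatial.transform import Rotation as Ro
def cam(name):
    m=optics.camera_model(name); K=np.array(m["K"]); k1=m["k1"]
    if name=="wrist":
        s=r.read_state(); T=np.eye(4); T[:3,:3]=Ro.from_quat(s["eef_rot"]).as_matrix(); T[:3,3]=s["eef_pos"]
        W=T@np.array(m["tool_from_camera"]); R=W[:3,:3].T; t=-R@W[:3,3]
    else: R=np.array(m["R"]); t=np.array(m["t"])
    return K,k1,R,t
def shot(name,save=None):
    c=cam(name); im,d=optics.get_image(name)
    if save: cv2.imwrite("pics/"+save,im[:,:,::-1])
    return im,d,c
def slopes(uv,c):
    K,k1,R,t=c
    return cv2.undistortPoints(np.array(uv,float).reshape(-1,1,2),K,np.array([k1,0,0,0,0.])).reshape(-1,2)
def onplane(uv,z,c):
    s=slopes(uv,c); R,t=c[2],c[3]; o=-R.T@t
    d=np.c_[s,np.ones(len(s))]@R
    return o+d*((z-o[2])/d[:,2])[:,None]
def bydepth(uv,dep,c):
    uv=np.array(uv).reshape(-1,2); s=slopes(uv,c); R,t=c[2],c[3]
    z=dep[uv[:,1].astype(int),uv[:,0].astype(int)][:,None]
    return (np.c_[s*z,z]-t)@R
def cloud(dep,c,step=1):
    v,u=np.mgrid[0:480:step,0:640:step]; uv=np.c_[u.ravel(),v.ravel()]
    P=bydepth(uv,dep,c); P[dep[uv[:,1],uv[:,0]]<=0]=np.nan
    return P.reshape(v.shape+(3,))
def down(yaw):  # tool z down, tool y axis (closing line) at angle yaw in world
    y=np.array([np.cos(yaw),np.sin(yaw),0]); z=np.array([0,0,-1.]); x=np.cross(y,z)
    return Ro.from_matrix(np.c_[x,y,z]).as_quat()
E
python3 - <<'E'
from h import *
s=r.read_state(); print({k:np.round(v,3) for k,v in s.items()}, r.tip_extent)
print(Ro.from_quat(s["eef_rot"]).as_matrix().round(2))
for n in("top","side","wrist"):
    im,d,c=shot(n,n+"0.png"); print(n,c[0].tolist(),c[1],(-c[2].T@c[3]).round(3), (c[2][2]).round(2),(d>0).mean())
    np.savez("pics/"+n+"0.npz",im=im,d=d)
E
```

```text
{'time_s': np.float64(0.0), 'joint_positions': array([ 1.086,  0.343,  1.525, -0.   ,  1.275, -0.146]), 'dq': array([-0.001,  0.   ,  0.   , -0.001, -0.   ,  0.   ]), 'tau': array([-0.0000e+00, -4.3369e+01, -2.4601e+01, -0.0000e+00,  8.0000e-03,
       -0.0000e+00]), 'eef_pos': array([0.174, 0.495, 0.256]), 'eef_rot': array([ 0.169,  0.986, -0.001, -0.   ]), 'contact_force': array([-0.583, -0.553, -0.581]), 'torque': array([ 0.061, -0.059,  0.046]), 'grip_force': np.float64(0.0), 'grip_width': np.float64(0.086)} 0.025
[[-0.94  0.33 -0.  ]
 [ 0.33  0.94 -0.  ]
 [ 0.   -0.   -1.  ]]
top [[437.73477469084725, 0.0, 317.5718260165056], [0.0, 437.73477469084725, 236.24015269002666], [0.0, 0.0, 1.0]] 0.01859155395473812 [ 0.417 -0.063  1.12 ] [ 0.07  0.   -1.  ] 0.9959765625
side [[448.9750281076035, 0.0, 318.93062694607625], [0.0, 448.9750281076035, 243.14168768677516], [0.0, 0.0, 1.0]] -0.10789144807308187 [ 0.277 -0.919  0.738] [ 0.21  0.79 -0.57] 0.9959407552083334
wrist [[357.8544497550351, 0.0, 319.7181728034329], [0.0, 357.8544497550351, 241.32800467383308], [0.0, 0.0, 1.0]] -0.010378225453953968 [0.11  0.518 0.374] [ 0.25 -0.09 -0.96] 0.9959928385416666
```

View pics/top0.png

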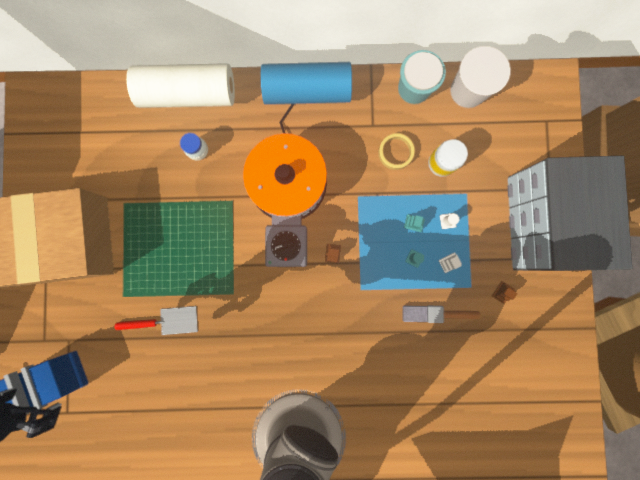

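View pics/side0.png

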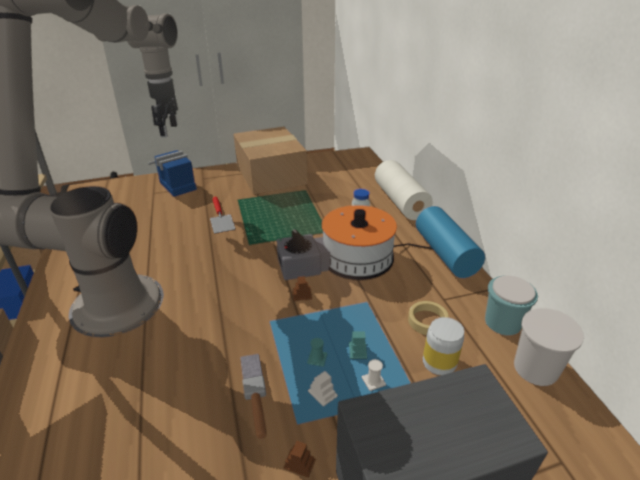

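The top view shows the lid at (285,174), dial at (287,245) and green mat at (179,249). On the blue sheet there are two green prints, at (415,222) and (416,257), and white ones at (449,220) and (451,262). Brown look-alikes sit at (333,253) and (505,293). The side view agrees.

```bash
cat > m.py <<'E'
from h import *
z=np.load("pics/top0.npz"); im,d=z["im"],z["d"]; c=cam("top"); P=cloud(d,c)
hsv=cv2.cvtColor(im,cv2.COLOR_RGB2HSV)
def blobs(name,lo,hi,zmin,zmax,mina=40):
    m=cv2.inRange(hsv,lo,hi)&((P[...,2]>zmin)&(P[...,2]<zmax)).astype(np.uint8)*255
    n,l,st,ce=cv2.connectedComponentsWithStats(m)
    for i in range(1,n):
        if st[i,4]>mina:
            q=P[l==i]; print(name,st[i].tolist(),"mean",q.mean(0).round(4),"zq",np.percentile(q[:,2],[5,50,95]).round(4),"rng",np.ptp(q[:,:2],axis=0).round(3))
blobs("orange",(5,180,150),(18,255,255),.09,.14,500)
blobs("mat",(50,60,20),(95,255,160),-.01,.012,800)
blobs("sheet",(97,80,60),(112,255,255),-.01,.012,800)
blobs("green",(60,40,30),(96,255,255),.015,.08,20)
blobs("white",(0,0,140),(179,60,255),.015,.08,30)
blobs("dark",(0,0,0),(179,255,70),.08,.16,30)
a=cv2.resize(im[185:300,350:485],None,fx=4.5,fy=4.5,interpolation=cv2.INTER_CUBIC)
b=cv2.resize(im[220:272,260:315],None,fx=5,fy=5,interpolation=cv2.INTER_CUBIC)
o=np.zeros((600,800,3),np.uint8); o[:a.shape[0],:min(525,a.shape[1])]=a[:,:525]; o[:b.shape[0],525:]=b
cv2.imwrite("pics/crop1.png",o[:,:,::-1])
E
python3 m.py
```

```text
orange [243, 134, 84, 82, 4991] mean [0.635  0.0155 0.1113] zq [0.1083 0.1113 0.1143] rng [0.193 0.194]
mat [123, 201, 110, 95, 10025] mean [0.4734 0.299  0.0025] zq [-0.0009  0.0025  0.006 ] rng [0.237 0.28 ]
sheet [358, 194, 113, 96, 9033] mean [ 0.4771 -0.2973  0.0021] zq [-0.0014  0.0021  0.0054] rng [0.239 0.279]
green [399, 80, 31, 22, 250] mean [ 0.8444 -0.2977  0.049 ] zq [0.0195 0.0504 0.0759] rng [0.044 0.067]
green [406, 216, 19, 14, 201] mean [ 0.5239 -0.3006  0.0385] zq [0.0178 0.0373 0.0548] rng [0.034 0.045]
green [410, 253, 14, 11, 118] mean [ 0.4345 -0.3     0.0474] zq [0.0232 0.0513 0.0547] rng [0.025 0.025]
white [131, 63, 103, 44, 1039] mean [0.8385 0.256  0.0636] zq [0.0412 0.0661 0.0789] rng [0.1  0.24]
white [452, 71, 36, 36, 386] mean [ 0.8383 -0.4319  0.0486] zq [0.0187 0.0507 0.0769] rng [0.072 0.075]
white [398, 78, 28, 24, 226] mean [ 0.8472 -0.2921  0.0487] zq [0.0186 0.0497 0.0761] rng [0.05  0.058]
white [182, 139, 25, 21, 174] mean [0.7119 0.2356 0.0388] zq [0.0204 0.0402 0.0577] rng [0.045 0.049]
white [509, 172, 16, 64, 623] mean [ 0.5626 -0.5462  0.
[... 172 characters left out ...]
 12, 133] mean [ 0.5271 -0.3874  0.0451] zq [0.0174 0.0506 0.0545] rng [0.025 0.027]
white [266, 227, 5, 13, 32] mean [0.5069 0.0622 0.0704] zq [0.0667 0.0707 0.0743] rng [0.029 0.01 ]
white [517, 237, 9, 32, 139] mean [ 0.436  -0.5473  0.0607] zq [0.0424 0.0613 0.0781] rng [0.075 0.006]
white [441, 255, 20, 16, 181] mean [ 0.42   -0.3855  0.0386] zq [0.0178 0.0378 0.0544] rng [0.037 0.047]
white [403, 307, 38, 16, 476] mean [ 0.2962 -0.3107  0.0186] zq [0.0157 0.0184 0.0219] rng [0.038 0.093]
white [264, 404, 27, 47, 154] mean [0.0353 0.0622 0.0177] zq [0.0153 0.0171 0.0225] rng [0.108 0.065]
dark [49, 358, 20, 38, 288] mean [0.182  0.5397 0.0945] zq [0.0817 0.0947 0.1069] rng [0.08  0.036]
```

View pics/crop1.png

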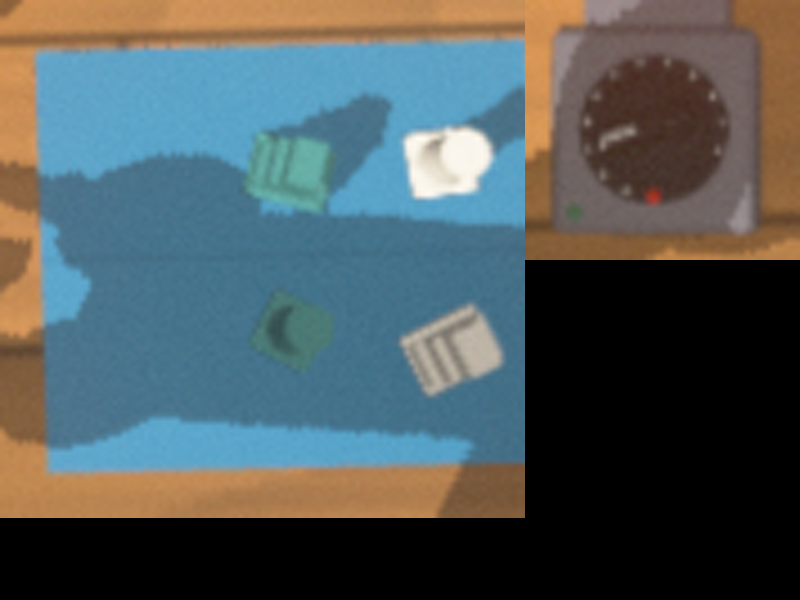

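Present are the podium at about (0.524,-0.30) and the column at about (0.435,-0.30). The dial pointer sits about 75–80° clockwise of the red dot, so about 3 clicks up. Next I'll look at the lid from close by.

```bash
cat >> h.py <<'E'
def fitcircle(p):
    A=np.c_[2*p[:,:2],np.ones(len(p))]; s=np.linalg.lstsq(A,(p[:,:2]**2).sum(1),rcond=None)[0]
    return s[:2],np.sqrt(s[2]+s[:2]@s[:2])
def rcircle(p,n=6,tol=.006):
    p=np.array(p)
    for _ in range(n):
        ce,R=fitcircle(p); e=abs(np.linalg.norm(p[:,:2]-ce,axis=1)-R); p=p[e<max(tol/2,1.5*np.median(e))] 
    return ce,R,len(p)
def lidpos(c,im,ztop):
    hsv=cv2.cvtColor(im,cv2.COLOR_RGB2HSV); m=cv2.inRange(hsv,(4,150,90),(20,255,255))
    m=cv2.morphologyEx(m,cv2.MORPH_OPEN,np.ones((3,3)))
    cs,_=cv2.findContours(m,cv2.RETR_EXTERNAL,cv2.CHAIN_APPROX_NONE); k=max(cs,key=cv2.contourArea).reshape(-1,2)
    k=k[(k[:,0]>3)&(k[:,0]<636)&(k[:,1]>3)&(k[:,1]<476)]
    return rcircle(onplane(k,ztop,c))
E
python3 - <<'E'
from h import *
q=down(np.pi/2)
r.reach([.60,.0155,.34],q)
im,d,c=shot("wrist","lid1.png"); np.savez("pics/lid1.npz",im=im,d=d)
print(r.read_state()["time_s"],r.read_state()["joint_positions"].round(2))
print("lid",lidpos(c,im,.111))
P=cloud(d,c); m=(P[...,2]>.14)&(P[...,2]<.16); print("handle top",P[m].mean(0),m.sum(),np.ptp(P[m],axis=0))
z=np.load("pics/top0.npz"); print("top lid",lidpos(cam("top"),z["im"],.111))
E
```

```text
2.5083 [-0.1   0.44  1.14  0.    1.56 -1.67]
lid (array([0.63716297, 0.01456958]), np.float64(0.09749881228283279), 537)
handle top [0.63527368 0.01447357 0.1491541 ] 923 [0.0301089  0.0304208  0.01162295]
top lid (array([0.25175474, 0.14949812]), np.float64(0.22521360518027203), 256)
```

View pics/lid1.png

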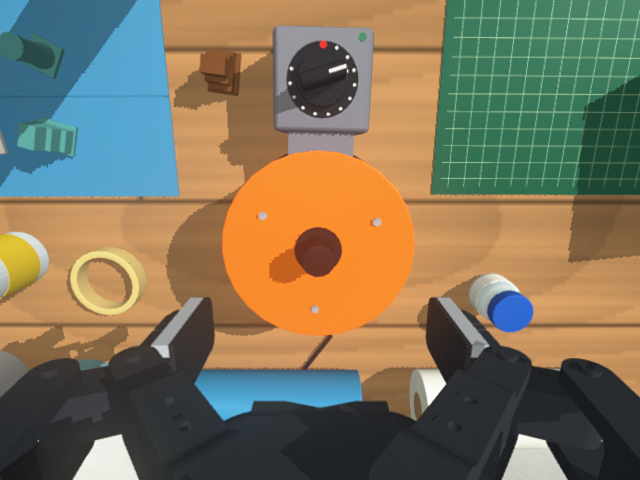

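The lid centre is at (0.637,0.0145) from both the rim circle (r 97.5 mm) and the handle top (z 0.149). In the picture the dial is at (322,78) with its red dot at (323,44). I'll lift the lid onto the mat, then look into the drum.

Run:
```python
from h import *
q=down(np.pi/2); x,y=.6365,.0146
r.reach([x,y,.22],q); r.move_straight([x,y,.142],speed=.08,max_force=15)
command_gripper(0.0,50); s=r.read_state(); print("grip",s["grip_width"],s["grip_force"],s["eef_pos"].round(4))
r.move_straight([x,y,.16],speed=.05); r.move_straight([x,y,.26],speed=.15)
r.hold(.2); s=r.read_state(); print(s["contact_force"].round(2),s["torque"].round(3),s["grip_width"])
r.reach([.474,.299,.2],q); r.move_straight([.474,.299,.055],speed=.1)
print(r.move_straight([.474,.299,.043],speed=.02,max_force=6)); s=r.read_state(); print(s["eef_pos"].round(4),s["contact_force"].round(1))
command_gripper(.06); r.hold(.1)
r.move_straight([.474,.299,.25],speed=.15); command_gripper(.085)
r.reach([.58,.0145,.36],q)
im,d,c=shot("wrist","drum1.png"); np.savez("pics/drum1.npz",im=im,d=d,R=c[2],t=c[3])
P=cloud(d,c); near=np.hypot(P[...,0]-.637,P[...,1]-.0145)
m=(near<.075); print("plate",np.nanmedian(P[m][:,2]),np.nanpercentile(P[m][:,2],[2,98]))
m=(abs(P[...,2]-.105)<.006)&(near>.08)&(near<.105); print("rim",fitcircle(P[m]),m.sum())
m=(abs(P[...,2]-.0725)<.008)&(np.hypot(P[...,0]-.47,P[...,1]-.0145)<.09); print("pod",P[m].mean(0),np.ptp(P[m],axis=0),cv2.minAreaRect(P[m][:,:2].astype(np.float32)))
m=(abs(P[...,2]-.108)<.007)&(np.hypot(P[...,0]-.47,P[...,1]-.0145)<.05); print("bar",P[m].mean(0),m.sum(),cv2.minAreaRect(P[m][:,:2].astype(np.float32)))
it,dt,ct=shot("top"); Pt=cloud(dt,ct); m=(abs(Pt[...,2]-.047)<.012)&(np.hypot(Pt[...,0]-.474,Pt[...,1]-.299)<.03); print("lid handle",Pt[m].mean(0),m.sum())
print(r.read_state()["time_s"])
```

```text
grip 0.030740483047737712 49.84517812728882 [0.6367 0.0146 0.1424]
[-0.16 -0.29 -1.83] [-0.015 -0.003 -0.009] 0.030722667259114537
True
[0.4741 0.2991 0.0474] [-1.1 -0.5  4.8]
plate 0.3993900237897947 [0.03466166 0.42830207]
rim (array([0.63667345, 0.01459028]), np.float64(0.09119891038227806)) 3234
pod [0.47217754 0.01815194 0.07190088] [0.12968912 0.1009621  0.0159942 ] ((0.48700058460235596, 0.017933711409568787), (0.10012242197990417, 0.1303940862417221), 88.58855438232422)
bar [0.47258359 0.01845867 0.10835589] 705 ((0.472246915102005, 0.01839829795062542), (0.014120638370513916, 0.043809667229652405), 16.83435821533203)
lid handle [0.47222264 0.31397653 0.05317319] 1
13.275
```

View pics/drum1.png

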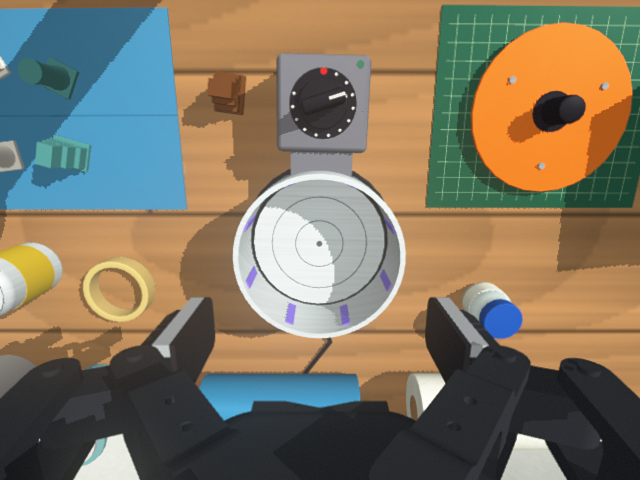

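Drum rim centre is (0.6367,0.0146). The dial axis is (0.4723,0.0184), 164.5 mm away as stated, with the pointer at 71.9°, which is exactly 3 clicks. The picture shows the empty plate with its centre dot at (319,243) and the lid lying on the mat. Now the prints.

```bash
cat > p.py <<'E'
from h import *
def prints(c,im,d):
    hsv=cv2.cvtColor(im,cv2.COLOR_RGB2HSV); P=cloud(d,c)
    m=cv2.inRange(hsv,(65,50,20),(95,255,255))&((P[...,2]>.004)&(P[...,2]<.07)).astype(np.uint8)*255
    m=cv2.morphologyEx(m,cv2.MORPH_OPEN,np.ones((3,3)))
    n,l,st,ce=cv2.connectedComponentsWithStats(m)
    for i in range(1,n):
        if st[i,4]<300: continue
        q=P[l==i]; print("blob",st[i].tolist(),q[:,2].min().round(3),q[:,2].max().round(3))
        for a,b in((.046,.058),(.030,.040),(.0155,.025)):
            t=q[(q[:,2]>a)&(q[:,2]<b)]
            if len(t)>30: 
                R=cv2.minAreaRect(t[:,:2].astype(np.float32)); print("  ",a,len(t),t.mean(0).round(4),np.round(R[0],4),np.round(R[1],4),round(R[2],1))
if __name__=="__main__":
    r.reach([.44,-.30,.27],down(np.pi/2))
    im,d,c=shot("wrist","pr1.png"); prints(c,im,d); print(r.read_state()["time_s"],r.read_state()["joint_positions"].round(2))
E
python3 p.py
```

```text
blob [295, 181, 43, 43, 1152] 0.005 0.055
   0.046 603 [ 0.4354 -0.3032  0.0529] [ 0.4356 -0.3033] [0.0258 0.0257] 0.6
   0.0155 35 [ 0.4265 -0.3026  0.0205] [ 0.428 -0.303] [0.023  0.0087] 87.2
blob [292, 261, 46, 49, 1513] 0.004 0.055
   0.046 466 [ 0.5241 -0.3055  0.0526] [ 0.525  -0.3056] [0.0182 0.0262] 74.6
   0.03 306 [ 0.5212 -0.3066  0.0355] [ 0.5254 -0.3058] [0.0299 0.0268] 73.5
   0.0155 304 [ 0.5206 -0.307   0.0207] [ 0.525  -0.3056] [0.0421 0.0259] 73.4
14.6583 [-0.74  0.35  1.48  0.    1.32 -2.31]
```

View pics/pr1.png

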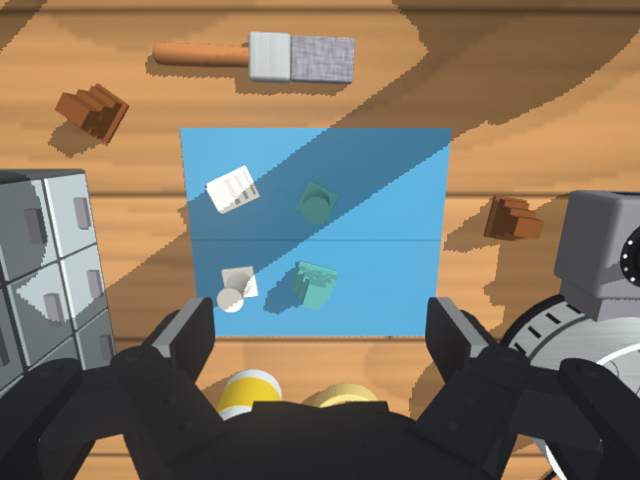

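The podium is at (0.525,-0.3056) with its long axis at 73.5°, and the column is at (0.4355,-0.3033); their step sizes match the given ones. In the picture these are the green prints at (317,285) and (317,202), with the white ones to their left. I'll transfer the podium and check it.

```bash
cat > t.py <<'E'
from h import *
D=np.array([.6367,.0146])
def carry(xy,yaw,dst,yaw2):
    x,y=xy; q=down(yaw); q2=down(yaw2)
    command_gripper(.060); r.reach([x,y,.18],q); r.move_straight([x,y,.08],speed=.15)
    print("hit",r.move_straight([x,y,.040],speed=.06,max_force=8))
    command_gripper(0.0,40); s=r.read_state(); g=s["eef_pos"][2]; print("grip",s["grip_width"],s["grip_force"],g)
    r.move_straight([x,y,.22],speed=.15)
    r.reach([dst[0],dst[1],.22],q2); r.move_straight([dst[0],dst[1],g+.033+.006],speed=.1)
    r.hold(.1)
    print("touch",r.move_straight([dst[0],dst[1],g+.033-.003],speed=.015,max_force=4)); s=r.read_state(); print(s["eef_pos"].round(4),"w",s["grip_width"],g+.033)
    command_gripper(.044); r.hold(.1); r.move_straight([dst[0],dst[1],.22],speed=.15); print(r.read_state()["time_s"])
E
python3 - <<'E'
from t import *
carry([.525,-.3056],np.radians(-16.5),D+[0,-.04],0)
r.reach([.58,.0145,.33],down(np.pi/2)); im,d,c=shot("wrist","dr2.png"); P=cloud(d,c)
m=(np.hypot(P[...,0]-D[0],P[...,1]-D[1])<.075)&(P[...,2]>.07)&(P[...,2]<.1); print(P[m].mean(0),m.sum(),cv2.minAreaRect(P[m][:,:2].astype(np.float32)))
it,dt,ct=shot("top","top2.png")
E
```

```text
hit False
grip 0.02554083294544858 39.95364546775818 0.04049969525526253
touch True
[ 0.6368 -0.0254  0.0735] w 0.02519480474744267 0.07349969525526254
24.9417
[ 0.63497462 -0.02479643  0.08380877] 502 ((0.636242687702179, -0.025903575122356415), (0.02789732627570629, 0.026114443317055702), 88.84918212890625)
```

View pics/dr2.png

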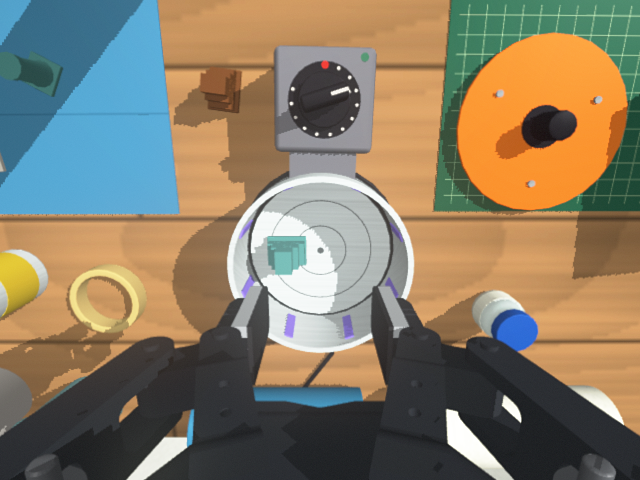

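The podium stands upright at (286,255), left of the plate centre. Next is the column.

Run:
```python
from t import *
carry([.4355,-.3033],0,D+[0,.04],0)
r.reach([.53,.12,.36],down(np.pi/2)); im,d,c=shot("wrist","dr3.png"); P=cloud(d,c)
for s in(-1,1):
    m=(np.hypot(P[...,0]-D[0],P[...,1]-D[1])<.075)&(P[...,2]>.07)&(P[...,2]<.1)&((P[...,1]-D[1])*s>0); print(P[m].mean(0),P[m][:,2].max(),m.sum(),cv2.minAreaRect(P[m][:,:2].astype(np.float32)))
print("lid",lidpos(c,im,.016))
m=(abs(P[...,2]-.054)<.006)&(np.hypot(P[...,0]-.474,P[...,1]-.299)<.08); print("handle",P[m].mean(0),m.sum(),np.ptp(P[m],axis=0))
```

```text
hit False
grip 0.02509102845377077 39.22059416770935 0.0404679611388615
touch True
[0.6367 0.0546 0.0735] w 0.02512090787125244 0.0734679611388615
36.7
[ 0.63489087 -0.02355805  0.08283209] 0.08857173086067757 502 ((0.6368828415870667, -0.02518298849463463), (0.027513477951288223, 0.02705378644168377), 0.9678120613098145)
[0.63302988 0.06072232 0.08333557] 0.08896861653992835 199 ((0.63372403383255, 0.059600457549095154), (0.026315942406654358, 0.01520604733377695), 31.723243713378906)
lid (array([0.49446835, 0.27033079]), np.float64(0.09713317438360941), 441)
handle [0.49389753 0.26909334 0.05426249] 594 [0.03132371 0.03066567 0.00912013]
```

View pics/dr3.png

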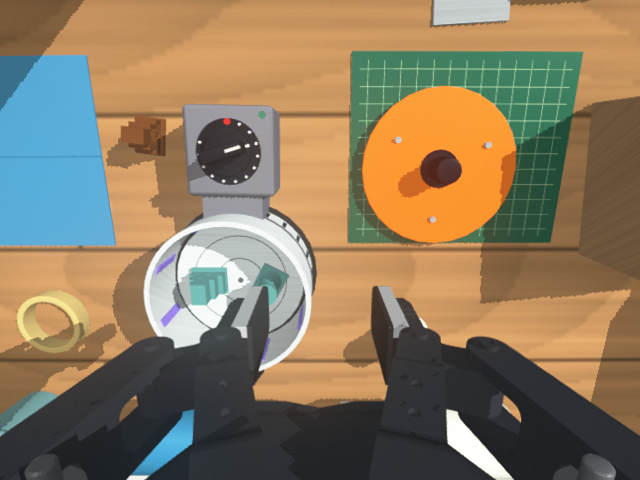

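The lid has been knocked to (0.494,0.270), at image (440,165), still flat on the mat. The column, at (268,280), is partly hidden by a finger. I'll look once more at the drum, then fetch the lid after a fresh close look.

Run:
```python
from t import *
command_gripper(.085)
r.reach([.58,.0145,.33],down(np.pi/2)); im,d,c=shot("wrist","dr4.png"); P=cloud(d,c)
for s in(-1,1):
    m=(np.hypot(P[...,0]-D[0],P[...,1]-D[1])<.075)&(P[...,2]>.08)&(P[...,2]<.1)&((P[...,1]-D[1])*s>0); print(P[m].mean(0),P[m][:,2].max(),m.sum(),cv2.minAreaRect(P[m][:,:2].astype(np.float32)))
m=(abs(P[...,2]-.105)<.006)&(abs(np.hypot(P[...,0]-D[0],P[...,1]-D[1])-.0925)<.01); print("rim",rcircle(P[m]))
r.reach([.46,.27,.25],down(np.pi/2)); im2,d,c=shot("wrist","lid4.png"); P=cloud(d,c)
print("lid",lidpos(c,im2,.016))
m=(abs(P[...,2]-.054)<.006)&(np.hypot(P[...,0]-.494,P[...,1]-.27)<.06); print("handle",P[m].mean(0),m.sum(),np.ptp(P[m],axis=0),cv2.minAreaRect(P[m][:,:2].astype(np.float32)))
m=(abs(P[...,2]-.016)<.01)&(np.hypot(P[...,0]-.494,P[...,1]-.27)<.09)&(np.hypot(P[...,0]-.494,P[...,1]-.27)>.03); q=P[m]; print("plane",np.linalg.lstsq(np.c_[q[:,:2]-[.494,.27],np.ones(len(q))],q[:,2],rcond=None)[0])
cv2.imwrite("pics/c4.png",np.hstack([im[100:400,170:470],im2[60:360,170:470]])[:,:,::-1])
```

```text
[ 0.63602871 -0.02511605  0.08573475] 0.08851535948481173 425 ((0.6366140246391296, -0.025174438953399658), (0.018181754276156425, 0.026118991896510124), 89.42382049560547)
[0.63611089 0.05451662 0.08580131] 0.08782298987889989 485 ((0.6364873051643372, 0.05471588671207428), (0.026187993586063385, 0.025777477771043777), 1.3463125228881836)
rim (array([0.6362429 , 0.01462179]), np.float64(0.0908797821459236), 3532)
lid (array([0.49442692, 0.27052386]), np.float64(0.09726085635058372), 530)
handle [0.4929288  0.27045907 0.05437602] 880 [0.03028741 0.03082315 0.00889249] ((0.49349191784858704, 0.2704716622829437), (0.03082340769469738, 0.030285295099020004), 89.95796203613281)
plane [ 0.00011103 -0.00120403  0.01701465]
```

View pics/c4.png

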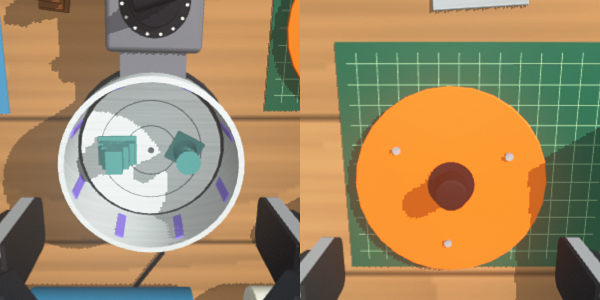

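Both prints stand (tops at z 0.086, level), 80 mm apart. The lid lies flat at (0.494,0.2705). Now I'll put it back.

Run:
```python
from t import *
q=down(np.pi/2); x,y=.494,.2705
r.reach([x,y,.12],q); r.move_straight([x,y,.047],speed=.08,max_force=15)
command_gripper(0.0,50); s=r.read_state(); g=s["eef_pos"][2]; print("grip",s["grip_width"],s["eef_pos"].round(4))
r.move_straight([x,y,.06],speed=.05); r.move_straight([x,y,.26],speed=.15)
r.reach([D[0],D[1],.26],q); r.hold(.2); s=r.read_state(); print(s["contact_force"].round(2),s["torque"].round(3))
home=g+.095
r.move_straight([D[0],D[1],home+.014],speed=.1); r.hold(.2)
ok=False
for dx,dy in [(0,0),(.0015,0),(-.0015,0),(0,.0015),(0,-.0015),(.002,.002),(-.002,-.002)]:
    t=D+[dx,dy]
    r.move_straight([t[0],t[1],home+.011],speed=.05); h=r.move_straight([t[0],t[1],home-.003],speed=.015,max_force=7)
    z=r.read_state()["eef_pos"][2]; print(dx,dy,h,(z-home)*1000,r.read_state()["contact_force"].round(1))
    if z-home<.0025: ok=True;break
if ok:
    command_gripper(.06); r.hold(.1); r.move_straight([t[0],t[1],.30],speed=.15); command_gripper(.085)
    r.reach([.58,D[1],.34],q); im,d,c=shot("wrist","lid5.png"); P=cloud(d,c); ne=np.hypot(P[...,0]-D[0],P[...,1]-D[1])
    print("lid",lidpos(c,im,.111))
    m=(abs(P[...,2]-.111)<.015)&(ne<.09)&(ne>.03); p=P[m]; print("plane",np.linalg.lstsq(np.c_[p[:,:2]-D,np.ones(len(p))],p[:,2],rcond=None)[0])
    m=(abs(P[...,2]-.108)<.007)&(np.hypot(P[...,0]-.4723,P[...,1]-.0184)<.035); print("bar",cv2.minAreaRect(P[m][:,:2].astype(np.float32)))
print(r.read_state()["time_s"])
```

```text
grip 0.03085945096428157 [0.4942 0.2706 0.0475]
[-0.18  0.89 -1.96] [-0.085  0.033 -0.036]
0 0 True -0.03210756326280095 [-0.3 -0.3  5.2]
lid (array([0.6368458 , 0.01448119]), np.float64(0.09754839880413589), 524)
plane [ 0.0001198  -0.00102339  0.11199793]
bar ((0.4721226394176483, 0.018455862998962402), (0.014260637573897839, 0.044104546308517456), 16.75579261779785)
50.5917
```

The lid is home and level (tilt under 0.1°, centre within 0.2 mm). Next, the dial: grip the bar at yaw 16.8°, turn to the stop, rest, then 168° clockwise.

```bash
cat > dial.py <<'E'
from h import *
A=np.array([.4722,.0184,.108])
def turn(y0,y1,step=4,tmax=None):
    n=max(1,int(np.ceil(abs(y1-y0)/step))); log=[]
    for y in np.linspace(y0,y1,n+1)[1:]:
        r.movej(r.solve_ik(A,down(np.radians(y)))); s=r.read_state(); t=s["torque"][2]; log.append((round(float(y)),round(float(t),2)))
        if tmax and abs(t)>tmax: break
    print(log,s["contact_force"].round(1)); return y
E
python3 - <<'E'
from dial import *
command_gripper(.035); r.reach(A+[0,0,.08],down(np.radians(16.8))); r.move_straight(A+[0,0,.02],speed=.1); print(r.move_straight(A,speed=.04,max_force=8))
print(r.read_state()["contact_force"].round(1),r.read_state()["torque"].round(2))
command_gripper(0,25); s=r.read_state(); print(s["grip_width"],s["contact_force"].round(1),s["torque"].round(2),s["joint_positions"].round(2),s["eef_pos"].round(4))
y=turn(16.8,86.8,tmax=.6); print(y,r.read_state()["time_s"])
E
```

```text
False
[ 0.4 -0.   0.3] [ 0.01  0.02 -0.04]
0.013641554266693168 [-0.9  0.   2.3] [-0.05  0.07 -0.  ] [-0.12  0.43  1.86  0.    0.85 -0.42] [0.4723 0.0184 0.1083]
[(21, -0.08), (25, -0.02), (28, -0.09), (32, 0.01), (36, 0.1), (40, 0.13), (44, -0.2), (48, -0.02), (52, -0.11), (56, -0.04), (60, 0.14), (63, 0.04), (67, -0.14), (71, -0.02), (75, -0.05), (79, 0.06), (83, 0.16), (87, 0.13)] [-0.3  0.7  4.6]
86.8 58.4917
```

Run:
```python
from dial import *
y=turn(86.8,94,step=1,tmax=.35); print("stop at",y)
command_gripper(.03); r.hold(1.5)
r.move_straight(A+[0,0,.12],speed=.15)
r.reach([.40,.0184,.30],down(np.pi/2)); im,d,c=shot("wrist","dial1.png"); P=cloud(d,c)
m=(abs(P[...,2]-.108)<.007)&(np.hypot(P[...,0]-.4723,P[...,1]-.0184)<.035); print("bar",m.sum(),cv2.minAreaRect(P[m][:,:2].astype(np.float32)))
cv2.imwrite("pics/dial1c.png",cv2.resize(im[100:300,200:440],None,fx=2,fy=2)[:,:,::-1]); print(r.read_state()["time_s"])
```

```text
[(88, 0.09), (89, 0.09), (90, -0.03), (90, -0.12), (91, -0.47)] [-1.1  1.5  5.2]
stop at 91.3
bar 646 ((0.4717317223548889, 0.018498418852686882), (0.01392288412898779, 0.044185493141412735), 88.25199127197266)
63.0417
```

View pics/dial1c.png

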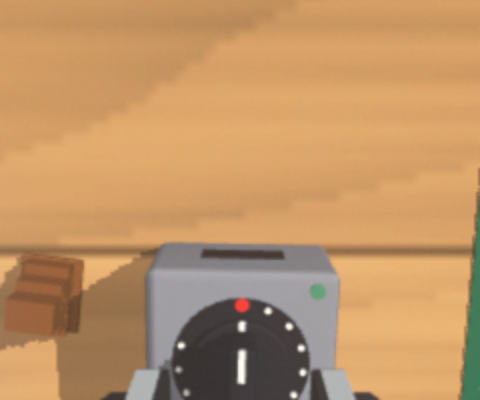

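The pointer line at (241,365) aims straight at the red dot (241,305), so the dial is at zero and has rested. Now seven clicks clockwise.

Run:
```python
from dial import *
command_gripper(.035); r.reach(A+[0,0,.08],down(np.radians(88.5))); r.move_straight(A+[0,0,.02],speed=.1); print(r.move_straight(A,speed=.04,max_force=8))
command_gripper(0,25); s=r.read_state(); print(s["grip_width"],s["contact_force"].round(1),s["torque"].round(2),s["joint_positions"].round(2))
y=turn(88.5,-79.5); print(y,r.read_state()["joint_positions"].round(2))
command_gripper(.03); r.hold(.3); r.move_straight(A+[0,0,.12],speed=.15)
command_gripper(.085)
r.reach([.50,.0184,.38],down(np.pi/2)); r.hold(.2); im,d,c=shot("wrist","dial2.png"); P=cloud(d,c)
m=(abs(P[...,2]-.108)<.007)&(np.hypot(P[...,0]-.4723,P[...,1]-.0184)<.035); print("bar",m.sum(),cv2.minAreaRect(P[m][:,:2].astype(np.float32)))
D=np.array([.6367,.0146]); ne=np.hypot(P[...,0]-D[0],P[...,1]-D[1])
print("lid",lidpos(c,im,.111)); m=(abs(P[...,2]-.111)<.015)&(ne<.09)&(ne>.03); p=P[m]; print("plane",np.linalg.lstsq(np.c_[p[:,:2]-D,np.ones(len(p))],p[:,2],rcond=None)[0])
it,dt,ct=shot("top","top9.png")
o=np.hstack([cv2.resize(im[40:440,120:520],(480,480)),cv2.resize(it[180:300,350:430],(320,480))])
cv2.imwrite("pics/fin.png",o[:,:,::-1]); print(r.read_state()["time_s"])
```

```text
False
0.013621197011816336 [-0.5  2.4  1.6] [0.17 0.04 0.05] [-0.12  0.43  1.86  0.    0.85 -1.67]
[(84, 0.13), (80, -0.01), (76, 0.01), (72, 0.07), (68, -0.37), (64, -0.05), (60, 0.11), (56, 0.02), (52, 0.11), (48, -0.1), (44, -0.22), (40, 0.02), (36, 0.14), (32, 0.13), (28, -0.04), (24, 0.02), (20, -0.34), (16, 0.01), (12, 0.06), (8, 0.03), (4, -0.01), (0, -0.09), (-4, -0.3), (-8, -0.02), (-12, -0.0), (-16, -0.06), (-20, 0.09), (-24, -0.13), (-28, -0.12), (-32, 0.02), (-36, 0.07), (-40, 0.05), (-44, 0.11), (-48, -0.12), (-52, -0.02), (-56, 0.01), (-60, 0.03), (-64, 0.1), (-68, 0.04), (-72, -0.13), (-76, -0.2), (-80, 0.04)] [-0.9  3.7  5.5]
-79.5 [-0.12  0.43  1.86  0.    0.85  1.26]
bar 517 ((0.4721255898475647, 0.018300727009773254), (0.04354417696595192, 0.013981005176901817), 10.731677055358887)
lid (array([0.63709712, 0.0144007 ]), np.float64(0.09758691044319046), 445)
plane [ 0.00036416 -0.0009981   0.11205541]
81.0083
```

View pics/fin.png

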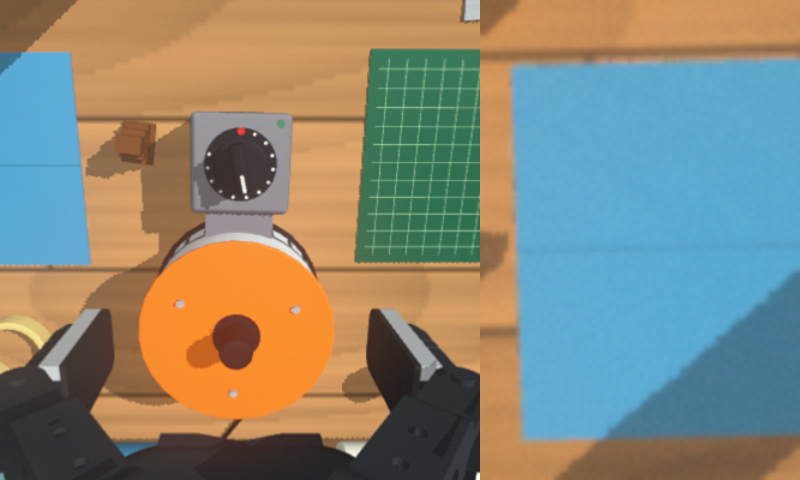

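View pics/top9.png

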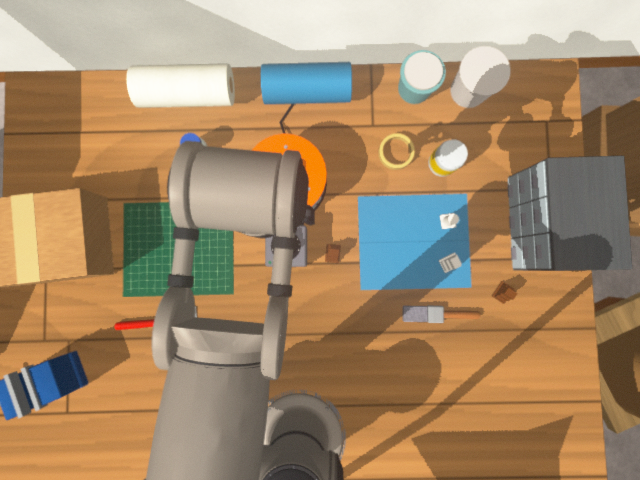

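The bar is at 10.7°, and 178.7° − 168° = 10.7°, so that is exactly seven clicks. The lid is home and level, and the white prints at (449,220) and (451,262) are unmoved. The robot is touching nothing, so I'll hand in.

```bash
python3 -c "
from h import *
print(r.finish_job())"
```

```text
the job is handed in; nothing more can be done
None
```

I've handed the job in: the podium and column (the only two blue-green prints present) stand apart on the drum plate, the lid is home and level, and the dial rested at zero before being turned to exactly seven clicks.

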